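# Hook out the cooling tray

### The arm

A 6-joint arm with a two-finger parallel gripper is mounted at the origin on the work surface. World frame = base frame: x ahead of the robot, y to its left, z up, the work surface at z = 0. Lengths are in m, angles in degrees, forces in N, time in s.
With the tool pointing down it reaches from about 0.25 to 0.725 m from the base axis. Payload 9.7 kg.
Tool frame: the origin (TCP) lies at the very end of the fingers, on their centre line; the grasp point (between the pads) lies 19 mm behind it (bot.hold_point_z is the distance from the TCP to the grasp point, in m); z points along the fingers, y is the line along which they close (so a half turn about z gives the same grasp; the last joint's range is limited). The gripper opens to 85 mm and grips with 20 to 120 N. Pads are 22 mm wide; open, the fingers measure 114 mm over their backs; the gripper's body (76 mm by 85 mm) begins 54 mm behind the grasp point. The pads swing forward as they close: fully open they stand 13 mm farther back than shut.
Start: joints at [0, 4.979, 10.078, 95.1, 0, 90], TCP at [0.55, -0, 0.231] pointing down, gripper open.
Joint ranges: [-179.16, 179.16], [-48.56, 103.87], [-65.8, 70.77], [-126.05, 130.52], [-82.76, 87.17], [-180, 180]. Speed limits (degrees/s): [127.2, 127.2, 147.25, 180, 180, 180].

### API

Orientations are given as [roll, pitch, yaw] about the fixed x, y, z axes, in that order (R = Rz(yaw) Ry(pitch) Rx(roll)).
In Python, from workcell import bot gives the robot as it stands.
- The arm moves only by the tool play_rows, never from a script. Its argument "targets" is a list of rows, each an object with "grip": the closure in counts, from 0 (fully open) to 255 (shut); "linear": the shift along the world's x, y, z in cm, a list of three; "delta_rot": the turn, a rotation vector about the world's x, y, z in rad, a list of three. A call has 1 to 10 rows; each row is the pose to reach, as a shift and turn from the pose commanded when the call began; what a row does not reach only later rows make up. A row lasts 1/10 s, in which the tool goes at most 50 mm and 8.59 degrees, less where a joint would pass 70% of its speed; a pose out of reach is approached as far as the arm can. A call with a gripper value outside its range is refused whole. The fingers move at their own pace and stop on an object; "force" is the grip in N (left out, the last holds). Time passes only in rows, so rows that repeat a pose let the fingers close. It gives the time, the measured TCP pose, the force, the opening and the grip force at its end, in the units of the state.
- bot.get_obs(): the state, without advancing time (a new reading comes with each control period).
- bot.camera(name): name is "scene" or "side" or "wrist"; returns a dict with "color" (420x560x3 uint8, red, green, blue), "range_z" (420x560 float32, m along the optical axis (not along the pixel's ray), 0 where there is no reading), "fov_y" (degrees; the focal length in pixels is half the picture's height over the tangent of half this angle, whatever the lens; pixels are square), "cx", "cy" (the principal point, pixels), "dist_coeffs" ([k1, k2, p1, p2, k3] as OpenCV has them; the pictures are not rectified), "world_to_cam" (4x4, takes a point from world to camera coordinates). Camera axes: x right, y up, looking along -z (the intrinsics and any distortion apply to the point x, -y, -z); pixel columns grow to the right and rows downward; lengths in m; the calibration is good to about 2 mm. A picture is of the moment at which its call begins.
- bot.job_done(): hands the job in; it is judged then, once.
Trained networks look in a picture, given as the dict that the camera call returned (one of the last four; its "shot" number tells which), for a name from the list of things; names that differ only in an ending like _2 or _b are one class to them, and where a whole thing is asked for, a point or a joint stands for the part that bears it (a point fixed in the world has none). Each returns a list of dicts, best first, with "conf" (0 to 1); they miss things now and then, are a little off and sometimes report something else, mostly with a low value. They report only what shows in the picture. A call takes as long as a camera call. They do not tell look-alikes from the thing itself.
- bot.search_frame(picture, target): "box" ([left, top, right, bottom] in pixels, round what is visible of it).
- bot.trace(picture, target): "pixels" (420x560 bool, what is visible of it) and "box" ([left, top, right, bottom] in pixels, round what is visible of it).
- bot.pinpoint(picture, target): "pixel" ([column, row] in pixels: a listed point, or the origin of a listed thing).
The state is a dict: "time": time; "q": joint angles; "qd": joint speeds; "joint_efforts": joint torques, N m; "ee_pos": TCP position; "tcp_rot": TCP orientation; "wrist_force": force on the tool from outside, world axes, zero at the start; "torque": the same for the moment, N m; "opening": finger opening in m; "grasp_force": force on a finger pad.
Only numpy, scipy, OpenCV 4.12 (cv2) and the standard library are available. Lean on these libraries where they do the work, as an engineer would, in place of code of your own. Each camera call takes 0.05 s, during which the arm holds its last target. There are 200 camera calls.

### The job

The crowns on the tray in the cooling station are still hot, so take the hooked rod, reach it under the station's ledge, feel for the tray's pull eye, catch it and pull the tray smoothly and gently out to its stop. Touch the tray and station only with the rod, never force them, then unhook and lay the rod down on the bench, clear of the station and tray, with nothing else disturbed.

Things in the scene. Friction and masses are not known exactly. Their poses are not given: they have to be found in the camera images.
- station: Low cooling station fixed to the bench: white top plate 270 deep, 320 wide, on grey walls 20 thick. Origin on the bench under the middle of the front edge of its ledge. x points into the station, y along the ledge, z up. Top plate: x 0 to 270, y -160 to 160, 85 to 105 above the bench. Low things on top are part of it.
- ledge (a point): Middle of the ledge's lower front edge, on the station, 85 above the bench; axes as the station. Below the ledge a niche 270 wide (y -135 to 135), 85 high, is open at the front from x = 10. In it the tray runs out to -x: a steel front 220 wide, 41 to 75 above the bench, front face at x = 60 when fully in. Under the tray and eye it is free down to the bench.
- eye_line (a point): Fixed point of the station, 38.5 in from the ledge edge, 62 above the bench: centre of the eye's opening if the eye were in the middle and the tray fully in. The true eye is 0 to 75 to either side of it along y, clamped on a cross rail of the tray, not measured, hidden: found by touch. It sits as much nearer in x as the tray is out. It creeps along the rail if pushed with over 15 N.
- tray (a joint): How far the tray is pulled out, m: 0 = fully in, 0.115 = fully out at its stop. It slides along the station's -x with about 5 N of friction (plus 10 N per m/s), stays put, and starts 0 to 10 mm out. On its front is the pull eye: a level rectangular loop of round 6 bar, sticking out forwards. Opening 24 wide (y) by 27 (x), outside 36 wide; bar 59 to 65 above the bench; open above and below.
- rod_grip (a point): Centre of the wooden handle of the hooked rod (half-way up). Handle a box 110 long, 28 wide, 30 high, flat on the bench. x points along the rod to the hook, z up. The rod's axis passes through this point: a steel bar 7 thick leaves the handle and runs to x = 125, then turns straight up as the hook pin, 7 thick, its round top 24 above the axis.
- rod: The same hooked rod (about 130 g, balancing about 13 in front of the handle's centre); origin at the middle of the handle's underside, axes as there.
- model_mid (a point): Bystander: plaster dental model, 55 by 62, 27 high, on the bench. Point 12 above its underside.
- impression: Bystander: horseshoe-shaped yellow impression, about 40 by 70, 18 high, on the bench. Origin at the underside.
- jar: Bystander: small glass jar, 40 in diameter, 50 high, on the bench. Origin at the underside.
Not all that is in view belongs to the job. Several things look just like the rod: the one meant starts farthest from the robot's base.

How it is judged:
By the outcome, as a careful person would: the job done as asked, in the order asked, and still so for the second after the job is handed in, with the robot touching nothing.
It also fails if it takes over 72 s, if anything falls off the work surface, if the arm or the gripper's body presses on something with over 40 N, if the wrist force passes 120 N, or if a joint passes its speed limit or range.

## Working session

There is one attempt and no reset: what is moved stays moved. The work goes in short steps, Python scripts to look and compute and a tool call to move; the robot and the scene stay as the last step left them, time stands still between calls to the robot, and variables do not carry over. Pictures are saved under pics/ and viewed, at most 10 in all, crops included, and the job is handed in when it is done.

Besides the shell and the picture viewer there is one more tool, called by a JSON object that holds its "fn" and its "kwargs", one argument or row to a line. play_rows: Moves the arm, as the interface text tells. Its arguments: {"type":"object","properties":{"targets":{"type":"array","items":{"type":"object","properties":{"grip":{"type":"number"},"linear":{"type":"array","items":{"type":"number"}},"delta_rot":{"type":"array","items":{"type":"number"}}}}},"force":{"type":"number"}},"required":["targets"]}

```bash
mkdir -p pics; ls; cat > h.py <<'E'
import numpy as np, cv2
from workcell import bot
def K(p):
    h=p["color"].shape[0]; f=h/2/np.tan(np.radians(p["fov_y"])/2)
    return np.array([[f,0,p["cx"]],[0,f,p["cy"]],[0,0,1]])
def ray(p,px):
    u=cv2.undistortPoints(np.array([[px]],float),K(p),np.array(p["dist_coeffs"],float))[0,0]
    T=np.linalg.inv(np.array(p["world_to_cam"])); d=T[:3,:3]@np.array([u[0],-u[1],-1]); return T[:3,3],d
def onz(p,px,z):
    o,d=ray(p,px); return o+d*(z-o[2])/d[2]
def depth(p,px):
    o,d=ray(p,px); c,r=int(round(px[0])),int(round(px[1])); return o+d*float(p["range_z"][r,c])
def proj(p,X):
    W=np.array(p["world_to_cam"]); c=(W[:3,:3]@np.asarray(X,float).reshape(-1,3).T).T+W[:3,3]; c=c*[1,-1,-1]
    return cv2.projectPoints(c,np.zeros(3),np.zeros(3),K(p),np.array(p["dist_coeffs"],float))[0][:,0]
def save(p,n,crop=None,s=1):
    im=p["color"][:,:,::-1]
    if crop: a,b,c,d=crop; im=im[b:d,a:c]
    cv2.imwrite("pics/"+n,cv2.resize(im,None,fx=s,fy=s,interpolation=cv2.INTER_CUBIC))
E
cat > a.py <<'E'
from h import *
np.set_printoptions(precision=4,suppress=True)
H=dict(station=0,ledge=.085,eye_line=.062,rod_grip=.015,model_mid=.012,impression=0,jar=0)
ims=[]
for n in ["scene","side"]:
    p=bot.camera(n); ims.append(p["color"][:,:,::-1])
    print(n,"cam",np.linalg.inv(p["world_to_cam"])[:3,3],p["fov_y"])
    for t,z in H.items():
        for r in bot.pinpoint(p,t):
            if r["conf"]>.2: print(t,round(r["conf"],2),np.round(r["pixel"],1),onz(p,r["pixel"],z))
    save(p,n+"0.png")
print(bot.get_obs())
E
python3 a.py
```

```text
pics
scene cam [1.0626 0.4512 0.855 ] 54.40769781710459
station 0.95 [241.  260.3] [ 0.6541 -0.0096  0.    ]
ledge 0.62 [240.4 237.7] [ 0.6482 -0.0113  0.085 ]
ledge 0.52 [414.6 355.8] [0.6364 0.4536 0.085 ]
eye_line 0.78 [231.1 257. ] [ 0.6925 -0.0005  0.062 ]
rod_grip 0.93 [392.8 277.9] [0.4546 0.3148 0.015 ]
rod_grip 0.73 [361.9 215.9] [0.3322 0.1449 0.015 ]
model_mid 0.51 [212.4 168.9] [ 0.4726 -0.3104  0.012 ]
impression 0.78 [414.8 351.3] [0.5799 0.4491 0.    ]
impression 0.41 [388.8 277.1] [0.4483 0.3034 0.    ]
jar 0.53 [148.8 161.2] [ 0.575  -0.5026  0.    ]
side cam [-0.1602 -0.8829  0.8319] 53.12357648788449
ledge 0.7 [303.3 197.1] [ 0.6334 -0.026   0.085 ]
eye_line 0.68 [309.3 192.6] [0.6934 0.0098 0.062 ]
rod_grip 0.96 [193.7 228.7] [0.3007 0.1212 0.015 ]
rod_grip 0.9 [204.  190.7] [0.4423 0.3037 0.015 ]
model_mid 0.79 [320.8 284.9] [ 0.458  -0.3076  0.012 ]
impression 0.44 [216.5 167.1] [0.5858 0.4555 0.    ]
jar 0.54 [402.5 311. ] [ 0.5724 -0.4984  0.    ]
{'time': 0.8, 'q': array([ 0.    ,  4.977 , 10.0796, 95.0985,  0.0003, 90.0001]), 'qd': array([-0.0791, -0.0971,  0.0205, -0.0188, -0.0118,  0.0582]), 'joint_efforts': array([ -0.0005, -52.0046,  46.4839,   0.0012,  -0.0001,  -0.    ]), 'ee_pos': array([0.55  , 0.    , 0.2313]), 'tcp_rot': array([179.9959,  -0.0003,  89.9999]), 'wrist_force': array([ 1.0575,  0.1054, -0.2132]), 'torque': array([ 0.0065, -0.0219, -0.0569]), 'grasp_force': 0.0, 'opening': 0.08527639486925603}
```

View pics/scene0.png

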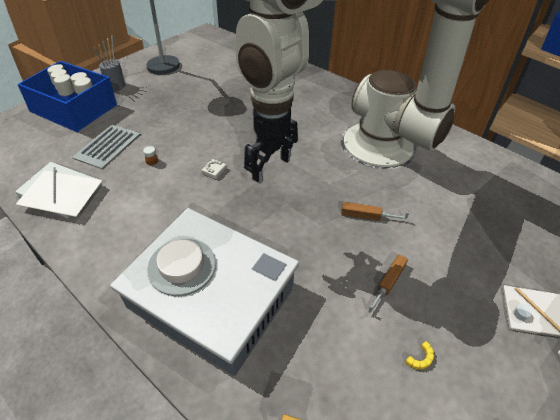

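View pics/side0.png

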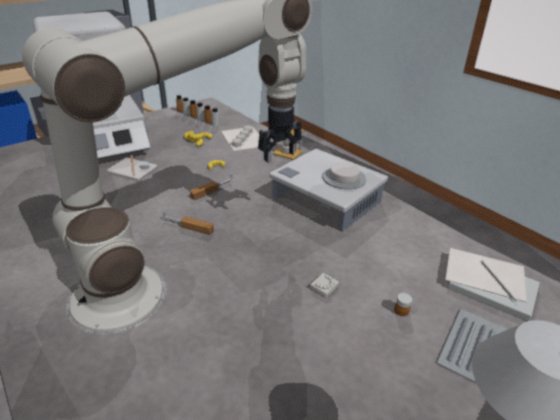

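Two rod candidates show in the scene view: (393,278) and (362,213). An orange thing also shows at the bottom edge near (290,418), and at (287,153) in the side view, so I'm measuring and enlarging those.

```bash
cat > b.py <<'E'
from h import *
np.set_printoptions(precision=4,suppress=True)
p=bot.camera("scene"); s=bot.camera("side")
print("orange scene",onz(p,(290,418),.01),"side",onz(s,(287,154),.01), "handles",onz(p,(392.8,278),.015))
a=p["color"][240:320,340:430,::-1]; b=p["color"][190:235,330:420,::-1]; c=s["color"][120:180,240:330,::-1]; d=p["color"][360:420,240:330,::-1]
f=lambda i:cv2.resize(i,(400,int(400*i.shape[0]/i.shape[1])),interpolation=cv2.INTER_CUBIC)
def pad(i,h): return cv2.copyMakeBorder(i,0,h-i.shape[0],0,0,cv2.BORDER_CONSTANT)
L=[pad(f(i),300)[:300] for i in (a,b,c,d)]
cv2.imwrite("pics/crops.png",np.vstack([np.hstack(L[:2]),np.hstack(L[2:])]))
# top plate fit from depth in both
for n,q in (("scene",p),("side",s)):
    R=q["range_z"]; vs,us=np.mgrid[0:420,0:560]; pts=np.stack([us.ravel(),vs.ravel()],1).astype(float)
    u=cv2.undistortPoints(pts[:,None],K(q),np.array(q["dist_coeffs"],float))[:,0]
    z=R.ravel(); C=np.stack([u[:,0]*z,-u[:,1]*z,-z],1); T=np.linalg.inv(q["world_to_cam"]); W=C@T[:3,:3].T+T[:3,3]
    m=(z>0)&(abs(W[:,2]-.105)<.006)&(W[:,0]>.5)&(W[:,0]<1.1)&(abs(W[:,1])<.35)
    mask=m.reshape(420,560).astype(np.uint8); nn,lab,st,_=cv2.connectedComponentsWithStats(mask); k=1+np.argmax(st[1:,4])
    Q=W[(lab.ravel()==k)]
    print(n,len(Q),Q[:,2].mean(),cv2.minAreaRect(Q[:,:2].astype(np.float32)))
    br=cv2.boxPoints(cv2.minAreaRect(Q[:,:2].astype(np.float32))); print(br)
    col=q["color"].reshape(-1,3).astype(int)
    for thr in ((W[:,2]>.005)&(W[:,2]<.04)&(W[:,0]>.2)&(W[:,0]<.75)&(W[:,1]>.05)&(W[:,1]<.42)&(z>0)&(col[:,0]>col[:,2]*1.6)&(col[:,0]-col[:,2]>30)&(col[:,1]<col[:,0]*.72),):
        mk=thr.reshape(420,560).astype(np.uint8); nn,lab,st,_=cv2.connectedComponentsWithStats(mk)
        for k in range(1,nn):
            if st[k,4]>40:
                Q=W[lab.ravel()==k]; t=Q[Q[:,2]>.022]
                if len(t)>10: print(" handle",len(t),st[k],t.mean(0),cv2.minAreaRect(t[:,:2].astype(np.float32)))
E
python3 b.py
```

```text
orange scene [0.8665 0.3291 0.01  ] side [0.8817 0.3616 0.01  ] handles [0.4548 0.3149 0.015 ]Traceback (most recent call last):
  File "b.py", line 8, in <module>
    L=[pad(f(i),300)[:300] for i in (a,b,c,d)]
       ~~~^^^^^^^^^^
  File "b.py", line 7, in pad
    def pad(i,h): return cv2.copyMakeBorder(i,0,h-i.shape[0],0,0,cv2.BORDER_CONSTANT)
                         ~~~~~~~~~~~~~~~~~~^^^^^^^^^^^^^^^^^^^^^^^^^^^^^^^^^^^^^^^^^^
cv2.error: OpenCV(4.12.0) /io/opencv/modules/core/src/copy.cpp:1160: error: (-215:Assertion failed) top >= 0 && bottom >= 0 && left >= 0 && right >= 0 && _src.dims() <= 2 in function 'copyMakeBorder'
```

```bash
sed -i 's/pad(f(i),300)\[:300\]/pad(f(i)[:300],300)/; s/^a=p\["color"\]\[240:320/a=p["color"][252:319/' b.py; python3 b.py
```

```text
orange scene [0.8665 0.3291 0.01  ] side [0.8817 0.3616 0.01  ] handles [0.4548 0.3149 0.015 ]
scene 12352 0.10517251313737858 ((0.7795235514640808, 0.012637481093406677), (0.2719159424304962, 0.32238081097602844), 10.474377632141113)
[[ 0.6165  0.1464]
 [ 0.6751 -0.1706]
 [ 0.9425 -0.1212]
 [ 0.8839  0.1959]]
 handle 318 [342 202  39  18 466] [0.3223 0.1336 0.0288] ((0.32039275765419006, 0.13262048363685608), (0.030138228088617325, 0.10662141442298889), 29.677772521972656)
 handle 413 [379 255  28  39 425] [0.4504 0.31   0.0302] ((0.44742465019226074, 0.3095177412033081), (0.1080724224448204, 0.027404597029089928), 5.0450053215026855)
side 2783 0.10651840498989568 ((0.7781205177307129, 0.00975547730922699), (0.2775358557701111, 0.3239882290363312), 10.959447860717773)
[[ 0.6111  0.1424]
 [ 0.6727 -0.1757]
 [ 0.9452 -0.1229]
 [ 0.8836  0.1952]]
 handle 72 [191 183  26  16 132] [0.4478 0.2978 0.0283] ((0.4398180842399597, 0.299604594707489), (0.0993221178650856, 0.02482946775853634), 7.192270755767822)
 handle 47 [182 221  30  12 135] [0.3151 0.1098 0.0263] ((0.3084527254104614, 0.11970581859350204), (0.012818597257137299, 0.10182388126850128), 36.33876419067383)
```

View pics/crops.png

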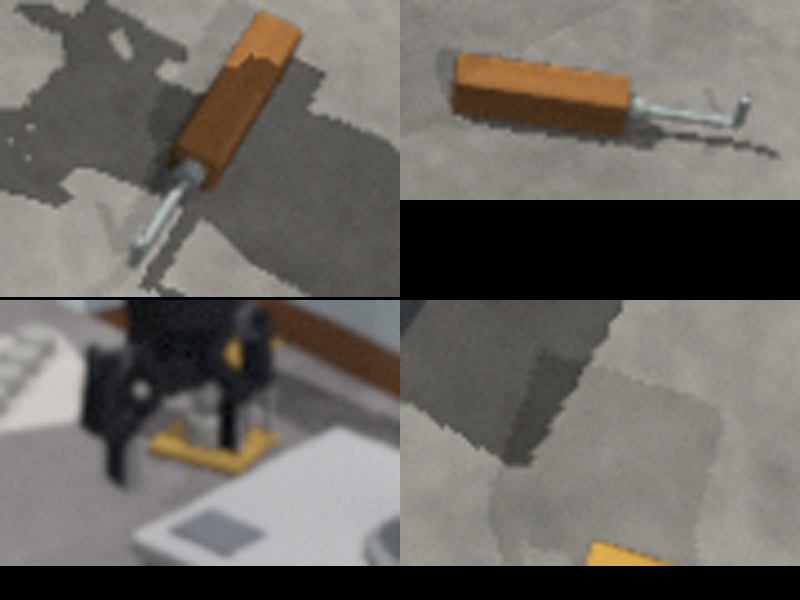

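There are two rods: A at (393,278), 0.55 m from the base, and B at (362,213), 0.35 m. The orange thing is an articulator, not a rod. The crop confirms that A is a hooked rod, handle at about (0.448, 0.310), hook toward the station. It is the farther one, so A is meant. I'm moving above it.

{"fn": "play_rows", "kwargs": {
  "targets": [
    {"grip": 0, "linear": [-2, 5, 0], "delta_rot": [0, 0, 0]},
    {"grip": 0, "linear": [-4, 10, 0], "delta_rot": [0, 0, 0]},
    {"grip": 0, "linear": [-6, 15, -1], "delta_rot": [0, 0, 0]},
    {"grip": 0, "linear": [-8, 20, -2], "delta_rot": [0, 0, 0]},
    {"grip": 0, "linear": [-10, 25, -2], "delta_rot": [0, 0, 0]},
    {"grip": 0, "linear": [-11, 31, -3], "delta_rot": [0, 0, 0]},
    {"grip": 0, "linear": [-11, 31, -3], "delta_rot": [0, 0, 0]}
  ]
}}

```text
time: 1.7
ee_pos: [0.4386, 0.3127, 0.201]
tcp_rot: [180.0, -0.0, 90.1]
wrist_force: [0.5, 0.5, -0.4]
opening: 0.0852
grasp_force: 0.0
```

```bash
python3 -c "
from h import *
o=bot.get_obs();print(o['q'],o['ee_pos'],o['tcp_rot'])"
```

```text
[3.54762877e+01 2.86283054e+00 4.48039502e+00 9.15990425e+01
 2.16717160e-02 1.25370323e+02] [0.43862675 0.31272799 0.20100608] [ 1.79997442e+02 -2.83933131e-02  9.01059686e+01]
```

{"fn": "play_rows", "kwargs": {
  "targets": [
    {"grip": 0, "linear": [0, 0, 0], "delta_rot": [0, 0, 0.2]},
    {"grip": 0, "linear": [0, 0, 0], "delta_rot": [0, 0, 0.4]},
    {"grip": 0, "linear": [0, 0, 0], "delta_rot": [0, 0, 0.6]},
    {"grip": 0, "linear": [0, 0, 0], "delta_rot": [0, 0, 0.8]},
    {"grip": 0, "linear": [0, 0, 0], "delta_rot": [0, 0, 1.0]},
    {"grip": 0, "linear": [0, 0, 0], "delta_rot": [0, 0, 1.2]},
    {"grip": 0, "linear": [0, 0, 0], "delta_rot": [0, 0, 1.4]},
    {"grip": 0, "linear": [0, 0, 0], "delta_rot": [0, 0, 1.66]},
    {"grip": 0, "linear": [0, 0, 0], "delta_rot": [0, 0, 1.66]},
    {"grip": 0, "linear": [0, 0, 0], "delta_rot": [0, 0, 1.66]}
  ]
}}

```text
time: 2.7
ee_pos: [0.44, 0.31, 0.2013]
tcp_rot: [180.0, 0.0, 176.3]
wrist_force: [-0.6, -0.5, 0.7]
opening: 0.0855
grasp_force: 0.0
```

{"fn": "play_rows", "kwargs": {
  "targets": [
    {"grip": 0, "linear": [0, 0, 0], "delta_rot": [0, 0, 0.16]},
    {"grip": 0, "linear": [0, 0, 0], "delta_rot": [0, 0, 0.16]}
  ]
}}

```text
time: 2.9
ee_pos: [0.44, 0.31, 0.2013]
tcp_rot: [-180.0, -0.0, -174.7]
wrist_force: [-0.2, -0.1, -0.6]
opening: 0.0852
grasp_force: 0.0
```

```bash
cat > c.py <<'E'
from h import *
np.set_printoptions(precision=4,suppress=True)
o=bot.get_obs();print(o['q'],o['ee_pos'],o['tcp_rot'])
for n in ("wrist","scene"):
    p=bot.camera(n)
    save(p,n+"1.png")
    for r in bot.pinpoint(p,"rod_grip"): print(n,r["conf"],r["pixel"],onz(p,r["pixel"],.015))
    for r in bot.trace(p,"rod"):
        m=r["pixels"]; print(r["conf"],r["box"],m.sum())
        col=p["color"].astype(int); br=m&(col[...,0]>col[...,2]*1.5)
        ys,xs=np.nonzero(br)
        if len(xs)<50: continue
        pts=np.array([onz(p,(x,y),.03)[:2] for x,y in zip(xs,ys)],np.float32); print(" brown@top",cv2.minAreaRect(pts))
E
python3 c.py
```

```text
[35.1668  2.8218  4.4694 91.6481 -0.0002 29.9108] [0.44   0.31   0.2013] [-179.9996   -0.0003 -174.744 ]
wrist 0.87 [88.5, 30.1] [0.3206 0.1338 0.015 ]
wrist 0.78 [274.2, 186.5] [0.4453 0.3067 0.015 ]
0.96 [258.3, 127.2, 292.9, 313.9] 4343
 brown@top ((0.4442414939403534, 0.3072628676891327), (0.11063683032989502, 0.027473337948322296), 5.103322505950928)
0.85 [18.5, 0.0, 152.2, 69.5] 5236
 brown@top ((0.32095566391944885, 0.13665176928043365), (0.03514590114355087, 0.11347905546426773), 29.972280502319336)
scene 0.76 [394.1, 273.8] [0.4419 0.3111 0.015 ]
scene 0.59 [363.7, 214.1] [0.3231 0.1451 0.015 ]
0.97 [370.2, 253.3, 406.2, 312.1] 560
 brown@top ((0.4541643261909485, 0.31030380725860596), (0.12456437200307846, 0.028945637866854668), 5.265998840332031)
0.89 [341.3, 202.0, 410.9, 223.2] 628
 brown@top ((0.33038437366485596, 0.1385377049446106), (0.05181775987148285, 0.10948261618614197), 29.654645919799805)
```

View pics/wrist1.png

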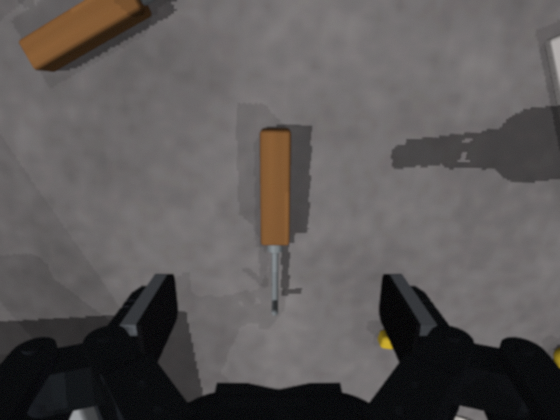

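The picture shows the rod's handle at (275,187), hook pin at (275,310), centred between the fingers; yaw 5.1° matches the tool. Descend and grasp.

{"fn": "play_rows", "kwargs": {
  "targets": [
    {"grip": 0, "linear": [0, -0.1, -4], "delta_rot": [0, 0, 0]},
    {"grip": 0, "linear": [0, -0.2, -8], "delta_rot": [0, 0, 0]},
    {"grip": 0, "linear": [0, -0.3, -12], "delta_rot": [0, 0, 0]},
    {"grip": 0, "linear": [0, -0.3, -16], "delta_rot": [0, 0, 0]},
    {"grip": 0, "linear": [0, -0.3, -18], "delta_rot": [0, 0, 0]},
    {"grip": 0, "linear": [0, -0.3, -19.2], "delta_rot": [0, 0, 0]},
    {"grip": 0, "linear": [0, -0.3, -19.7], "delta_rot": [0, 0, 0]},
    {"grip": 0, "linear": [0, -0.3, -19.8], "delta_rot": [0, 0, 0]}
  ]
}}

```text
time: 4.0
ee_pos: [0.4403, 0.3072, 0.0037]
tcp_rot: [180.0, 0.0, -174.9]
wrist_force: [0.3, 0.7, 0.0]
opening: 0.0856
grasp_force: 0.0
```

{"fn": "play_rows", "kwargs": {
  "targets": [
    {"grip": 200, "linear": [0, 0, 0], "delta_rot": [0, 0, 0]},
    {"grip": 200, "linear": [0, 0, 0], "delta_rot": [0, 0, 0]},
    {"grip": 200, "linear": [0, 0, 0], "delta_rot": [0, 0, 0]},
    {"grip": 200, "linear": [0, 0, 0], "delta_rot": [0, 0, 0]},
    {"grip": 200, "linear": [0, 0, 0], "delta_rot": [0, 0, 0]},
    {"grip": 200, "linear": [0, 0, 0], "delta_rot": [0, 0, 0]}
  ],
  "force": 45
}}

```text
time: 4.6
ee_pos: [0.4404, 0.3072, 0.004]
tcp_rot: [180.0, 0.1, -174.9]
wrist_force: [-0.4, -0.8, 6.3]
opening: 0.0272
grasp_force: 46.2
```

{"fn": "play_rows", "kwargs": {
  "targets": [
    {"grip": 200, "linear": [0, 0, 0.5], "delta_rot": [0, 0, 0]},
    {"grip": 200, "linear": [0, 0, 2], "delta_rot": [0, 0, 0]},
    {"grip": 200, "linear": [0, -1, 4.5], "delta_rot": [0, 0, 0.02]},
    {"grip": 200, "linear": [0.5, -4, 6], "delta_rot": [0, 0, 0.04]},
    {"grip": 200, "linear": [1, -8, 6], "delta_rot": [0, 0, 0.06]},
    {"grip": 200, "linear": [1.5, -12, 6], "delta_rot": [0, 0, 0.08]},
    {"grip": 200, "linear": [2, -16, 6], "delta_rot": [0, 0, 0.094]},
    {"grip": 200, "linear": [2.5, -20, 5], "delta_rot": [0, 0, 0.094]},
    {"grip": 200, "linear": [3, -23, 4], "delta_rot": [0, 0, 0.094]},
    {"grip": 200, "linear": [3.4, -24.6, 3.2], "delta_rot": [0, 0, 0.094]}
  ]
}}

```text
time: 5.6
ee_pos: [0.4741, 0.0588, 0.0359]
tcp_rot: [-180.0, 0.0, -169.6]
wrist_force: [-0.2, 0.6, -1.7]
opening: 0.0272
grasp_force: 45.4
```

{"fn": "play_rows", "kwargs": {
  "targets": [
    {"grip": 200, "linear": [0, 0, 0], "delta_rot": [0, 0, 0]},
    {"grip": 200, "linear": [0, 0, 0], "delta_rot": [0, 0, 0]}
  ]
}}

```text
time: 5.8
ee_pos: [0.4741, 0.0611, 0.036]
tcp_rot: [180.0, 0.0, -169.6]
wrist_force: [0.1, 0.1, -1.1]
opening: 0.0271
grasp_force: 45.4
```

```bash
cat > d.py <<'E'
from h import *
import sys
np.set_printoptions(precision=4,suppress=True)
o=bot.get_obs();print(o['ee_pos'],o['tcp_rot'],o['wrist_force'],o['torque'])
out=[]
p=bot.camera("wrist")
for r in bot.pinpoint(p,"ledge")[:1]+bot.pinpoint(p,"station")[:1]: print(r["conf"],r["pixel"],onz(p,r["pixel"],.085),onz(p,r["pixel"],0))
for r in bot.trace(p,"rod")[:2]:
    m=r["pixels"]; col=p["color"].astype(int); 
    z=o['ee_pos'][2]+.011
    ys,xs=np.nonzero(m&(col[...,0]>col[...,2]*1.5)); 
    if len(xs)>50: print(r["conf"],r["box"],cv2.minAreaRect(np.array([onz(p,(x,y),z+.015)[:2] for x,y in zip(xs,ys)],np.float32)))
s=bot.camera("scene")
O=np.array([.647,-.012,0]);ux=np.array([.983,.182,0]);uy=np.array([-.182,.983,0])
cor=[O+ux*a+uy*b+[0,0,.105] for a,b in((0,.16),(0,-.16),(.27,-.16),(.27,.16))]
t=np.radians(o['tcp_rot'][2]+180); d=np.array([np.cos(t),np.sin(t),0]); P=o['ee_pos']+d*.1295+[0,0,.011]
ims=[]
for q in (p,s):
    im=q["color"][:,:,::-1].copy()
    for X in cor+[P,P+[0,0,.024]]:
        u=proj(q,X)[0]
        if abs(u).max()<2000: cv2.circle(im,tuple(int(v) for v in u),2,(0,0,255),-1)
    ims.append(im)
big=cv2.resize(ims[1][120:380,100:440],(400,306)); cv2.imwrite(f"pics/{sys.argv[1]}.png",np.hstack([cv2.resize(ims[0],(400,300)),big[:300]]))
E
python3 d.py pre
```

```text
[0.4741 0.0611 0.036 ] [ 179.9851    0.0132 -169.5556] [ 0.108   0.1407 -1.0529] [ 0.0355  0.0129 -0.0306]
0.75 [237.7, 166.9, 319.4, 388.3] ((0.4666711688041687, 0.05963091179728508), (0.0932324081659317, 0.02716575562953949), 10.33917236328125)
0.64 [386.0, 0.0, 458.5, 23.9] ((0.3654010593891144, 0.08494500070810318), (0.006161022931337357, 0.022983502596616745), 12.031960487365723)
```

View pics/pre.png

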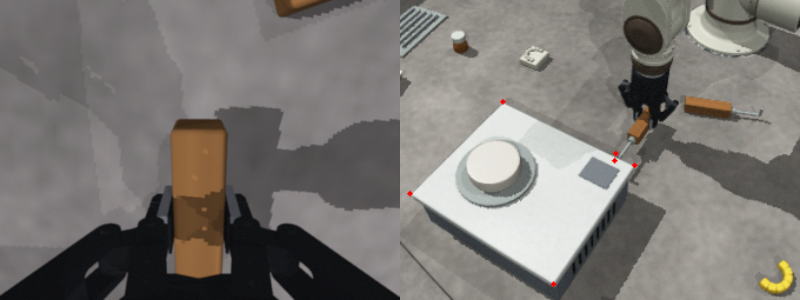

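The view shows the rod straight in the grip, with the overlaid station corners fitting the top plate. The pin is at about (615,155), in front of the left part of the ledge. Insert it at y≈+103 of the station.

{"fn": "play_rows", "kwargs": {
  "targets": [
    {"grip": 200, "linear": [1.5, 0.3, 0], "delta_rot": [0, 0, 0]},
    {"grip": 200, "linear": [3, 0.6, 0], "delta_rot": [0, 0, 0]},
    {"grip": 200, "linear": [4, 0.8, 0], "delta_rot": [0, 0, 0]},
    {"grip": 200, "linear": [5, 0.9, 0], "delta_rot": [0, 0, 0]},
    {"grip": 200, "linear": [5.5, 1.0, 0], "delta_rot": [0, 0, 0]},
    {"grip": 200, "linear": [5.9, 1.1, 0], "delta_rot": [0, 0, 0]}
  ]
}}

```text
time: 6.65
ee_pos: [0.5332, 0.0721, 0.0351]
tcp_rot: [-180.0, -0.0, -169.5]
wrist_force: [0.3, -0.2, -2.3]
opening: 0.0276
grasp_force: 45.4
```

{"fn": "play_rows", "kwargs": {
  "targets": [
    {"grip": 200, "linear": [0.07, -0.39, 0], "delta_rot": [0, 0, 0]},
    {"grip": 200, "linear": [0.15, -0.79, 0], "delta_rot": [0, 0, 0]},
    {"grip": 200, "linear": [0.15, -0.79, 0], "delta_rot": [0, 0, 0]}
  ]
}}

```text
time: 6.95
ee_pos: [0.5343, 0.0635, 0.0353]
tcp_rot: [-180.0, -0.0, -169.5]
wrist_force: [-0.8, 0.4, -0.3]
opening: 0.0273
grasp_force: 45.4
```

```bash
cat > f.py <<'E'
from h import *
o=bot.get_obs(); O=np.array([.647,-.012]);ux=np.array([.983,.182]);uy=np.array([-.182,.983])
t=np.radians(o['tcp_rot'][2]+180); P=o['ee_pos'][:2]+.1295*np.array([np.cos(t),np.sin(t)])-O; f=o['wrist_force']
print(round(o['time'],2),"pin st mm",np.round([P@ux*1e3,P@uy*1e3],1),"z",o['ee_pos'][2].round(4),"F st",np.round([f[:2]@ux,f[:2]@uy,f[2]],2),"T",o['torque'].round(3),o['opening'].round(4))
E
python3 f.py
```

```text
Traceback (most recent call last):
  File "f.py", line 4, in <module>
    print(round(o['time'],2),"pin st mm",np.round([P@ux*1e3,P@uy*1e3],1),"z",o['ee_pos'][2].round(4),"F st",np.round([f[:2]@ux,f[:2]@uy,f[2]],2),"T",o['torque'].round(3),o['opening'].round(4))
                                                                                                                                                                          ^^^^^^^^^^^^^^^^^^
AttributeError: 'float' object has no attribute 'round'
```

{"fn": "play_rows", "kwargs": {
  "targets": [
    {"grip": 200, "linear": [0.04, -0.2, 0], "delta_rot": [0, 0, 0]},
    {"grip": 200, "linear": [0.07, -0.4, 0], "delta_rot": [0, 0, 0]},
    {"grip": 200, "linear": [0.11, -0.6, 0], "delta_rot": [0, 0, 0]},
    {"grip": 200, "linear": [0.15, -0.8, 0], "delta_rot": [0, 0, 0]},
    {"grip": 200, "linear": [0.15, -0.8, 0], "delta_rot": [0, 0, 0]}
  ]
}}

```text
time: 7.45
ee_pos: [0.5361, 0.0559, 0.0353]
tcp_rot: [-180.0, 0.0, -169.5]
wrist_force: [-0.3, -0.2, -1.1]
opening: 0.0273
grasp_force: 45.4
```

```bash
sed -i "s/,o\['opening'\].round(4)//" f.py; python3 f.py
```

```text
7.45 pin st mm [32.8 86.9] z 0.0353 F st [-0.33 -0.17 -1.1 ] T [ 0.038  0.018 -0.036]
```

{"fn": "play_rows", "kwargs": {
  "targets": [
    {"grip": 200, "linear": [0.04, -0.2, 0], "delta_rot": [0, 0, 0]},
    {"grip": 200, "linear": [0.07, -0.4, 0], "delta_rot": [0, 0, 0]},
    {"grip": 200, "linear": [0.11, -0.6, 0], "delta_rot": [0, 0, 0]},
    {"grip": 200, "linear": [0.15, -0.8, 0], "delta_rot": [0, 0, 0]},
    {"grip": 200, "linear": [0.15, -0.8, 0], "delta_rot": [0, 0, 0]}
  ]
}}

```text
time: 7.95
ee_pos: [0.5375, 0.0478, 0.0353]
tcp_rot: [-180.0, -0.0, -169.5]
wrist_force: [-0.5, -0.1, -1.0]
opening: 0.0272
grasp_force: 45.4
```

{"fn": "play_rows", "kwargs": {
  "targets": [
    {"grip": 200, "linear": [0.04, -0.2, 0], "delta_rot": [0, 0, 0]},
    {"grip": 200, "linear": [0.07, -0.4, 0], "delta_rot": [0, 0, 0]},
    {"grip": 200, "linear": [0.11, -0.6, 0], "delta_rot": [0, 0, 0]},
    {"grip": 200, "linear": [0.15, -0.8, 0], "delta_rot": [0, 0, 0]},
    {"grip": 200, "linear": [0.15, -0.8, 0], "delta_rot": [0, 0, 0]}
  ]
}}

```text
time: 8.45
ee_pos: [0.5391, 0.0398, 0.0353]
tcp_rot: [-180.0, -0.0, -169.5]
wrist_force: [-0.2, -0.6, -1.5]
opening: 0.0272
grasp_force: 45.4
```

{"fn": "play_rows", "kwargs": {
  "targets": [
    {"grip": 200, "linear": [0.04, -0.2, 0], "delta_rot": [0, 0, 0]},
    {"grip": 200, "linear": [0.07, -0.4, 0], "delta_rot": [0, 0, 0]},
    {"grip": 200, "linear": [0.11, -0.6, 0], "delta_rot": [0, 0, 0]},
    {"grip": 200, "linear": [0.15, -0.8, 0], "delta_rot": [0, 0, 0]},
    {"grip": 200, "linear": [0.15, -0.8, 0], "delta_rot": [0, 0, 0]}
  ]
}}

```text
time: 8.95
ee_pos: [0.5405, 0.0319, 0.0353]
tcp_rot: [-180.0, 0.0, -169.5]
wrist_force: [-0.5, 0.5, -1.5]
opening: 0.0274
grasp_force: 45.4
```

{"fn": "play_rows", "kwargs": {
  "targets": [
    {"grip": 200, "linear": [0.04, -0.2, 0], "delta_rot": [0, 0, 0]},
    {"grip": 200, "linear": [0.07, -0.4, 0], "delta_rot": [0, 0, 0]},
    {"grip": 200, "linear": [0.11, -0.6, 0], "delta_rot": [0, 0, 0]},
    {"grip": 200, "linear": [0.15, -0.8, 0], "delta_rot": [0, 0, 0]},
    {"grip": 200, "linear": [0.15, -0.8, 0], "delta_rot": [0, 0, 0]}
  ]
}}

```text
time: 9.45
ee_pos: [0.542, 0.0238, 0.0353]
tcp_rot: [-180.0, -0.0, -169.5]
wrist_force: [0.2, -0.1, -1.3]
opening: 0.0273
grasp_force: 45.4
```

```bash
python3 f.py
```

```text
9.45 pin st mm [32.8 54.3] z 0.0353 F st [ 0.16 -0.11 -1.33] T [-0.015 -0.027  0.004]
```

{"fn": "play_rows", "kwargs": {
  "targets": [
    {"grip": 200, "linear": [0.04, -0.2, 0], "delta_rot": [0, 0, 0]},
    {"grip": 200, "linear": [0.07, -0.4, 0], "delta_rot": [0, 0, 0]},
    {"grip": 200, "linear": [0.11, -0.6, 0], "delta_rot": [0, 0, 0]},
    {"grip": 200, "linear": [0.15, -0.8, 0], "delta_rot": [0, 0, 0]},
    {"grip": 200, "linear": [0.15, -0.8, 0], "delta_rot": [0, 0, 0]}
  ]
}}

```text
time: 9.95
ee_pos: [0.5436, 0.0159, 0.0353]
tcp_rot: [-180.0, 0.0, -169.5]
wrist_force: [0.2, -0.5, -1.3]
opening: 0.027
grasp_force: 45.4
```

{"fn": "play_rows", "kwargs": {
  "targets": [
    {"grip": 200, "linear": [0.04, -0.2, 0], "delta_rot": [0, 0, 0]},
    {"grip": 200, "linear": [0.07, -0.4, 0], "delta_rot": [0, 0, 0]},
    {"grip": 200, "linear": [0.11, -0.6, 0], "delta_rot": [0, 0, 0]},
    {"grip": 200, "linear": [0.15, -0.8, 0], "delta_rot": [0, 0, 0]},
    {"grip": 200, "linear": [0.15, -0.8, 0], "delta_rot": [0, 0, 0]}
  ]
}}

```text
time: 10.45
ee_pos: [0.5451, 0.0078, 0.0353]
tcp_rot: [-180.0, 0.0, -169.5]
wrist_force: [-0.5, -1.0, -1.1]
opening: 0.0274
grasp_force: 45.4
```

{"fn": "play_rows", "kwargs": {
  "targets": [
    {"grip": 200, "linear": [0.04, -0.2, 0], "delta_rot": [0, 0, 0]},
    {"grip": 200, "linear": [0.07, -0.4, 0], "delta_rot": [0, 0, 0]},
    {"grip": 200, "linear": [0.11, -0.6, 0], "delta_rot": [0, 0, 0]},
    {"grip": 200, "linear": [0.15, -0.8, 0], "delta_rot": [0, 0, 0]},
    {"grip": 200, "linear": [0.15, -0.8, 0], "delta_rot": [0, 0, 0]}
  ]
}}

```text
time: 10.95
ee_pos: [0.5466, -0.0002, 0.0353]
tcp_rot: [-180.0, 0.0, -169.5]
wrist_force: [0.5, -0.3, -1.0]
opening: 0.027
grasp_force: 45.4
```

{"fn": "play_rows", "kwargs": {
  "targets": [
    {"grip": 200, "linear": [0.04, -0.2, 0], "delta_rot": [0, 0, 0]},
    {"grip": 200, "linear": [0.07, -0.4, 0], "delta_rot": [0, 0, 0]},
    {"grip": 200, "linear": [0.11, -0.6, 0], "delta_rot": [0, 0, 0]},
    {"grip": 200, "linear": [0.15, -0.8, 0], "delta_rot": [0, 0, 0]},
    {"grip": 200, "linear": [0.15, -0.8, 0], "delta_rot": [0, 0, 0]}
  ]
}}

```text
time: 11.45
ee_pos: [0.548, -0.0082, 0.0353]
tcp_rot: [-180.0, -0.0, -169.5]
wrist_force: [0.1, -0.4, -0.9]
opening: 0.0271
grasp_force: 45.4
```

```bash
python3 f.py
```

```text
11.45 pin st mm [32.9 21.7] z 0.0353 F st [ 0.05 -0.44 -0.91] T [0.014 0.053 0.004]
```

{"fn": "play_rows", "kwargs": {
  "targets": [
    {"grip": 200, "linear": [0.04, -0.2, 0], "delta_rot": [0, 0, 0]},
    {"grip": 200, "linear": [0.07, -0.4, 0], "delta_rot": [0, 0, 0]},
    {"grip": 200, "linear": [0.11, -0.6, 0], "delta_rot": [0, 0, 0]},
    {"grip": 200, "linear": [0.15, -0.8, 0], "delta_rot": [0, 0, 0]},
    {"grip": 200, "linear": [0.15, -0.8, 0], "delta_rot": [0, 0, 0]}
  ]
}}

```text
time: 11.95
ee_pos: [0.5495, -0.0162, 0.0353]
tcp_rot: [-180.0, -0.0, -169.5]
wrist_force: [0.1, -0.7, -1.7]
opening: 0.0273
grasp_force: 45.4
```

{"fn": "play_rows", "kwargs": {
  "targets": [
    {"grip": 200, "linear": [0.04, -0.2, 0], "delta_rot": [0, 0, 0]},
    {"grip": 200, "linear": [0.07, -0.4, 0], "delta_rot": [0, 0, 0]},
    {"grip": 200, "linear": [0.11, -0.6, 0], "delta_rot": [0, 0, 0]},
    {"grip": 200, "linear": [0.15, -0.8, 0], "delta_rot": [0, 0, 0]},
    {"grip": 200, "linear": [0.15, -0.8, 0], "delta_rot": [0, 0, 0]}
  ]
}}

```text
time: 12.45
ee_pos: [0.5511, -0.0242, 0.0353]
tcp_rot: [-180.0, 0.0, -169.5]
wrist_force: [-0.5, 0.9, -0.9]
opening: 0.0274
grasp_force: 45.4
```

{"fn": "play_rows", "kwargs": {
  "targets": [
    {"grip": 200, "linear": [0.02, -0.1, 0], "delta_rot": [0, 0, 0]},
    {"grip": 200, "linear": [0.04, -0.2, 0], "delta_rot": [0, 0, 0]},
    {"grip": 200, "linear": [0.05, -0.3, 0], "delta_rot": [0, 0, 0]},
    {"grip": 200, "linear": [0.07, -0.4, 0], "delta_rot": [0, 0, 0]},
    {"grip": 200, "linear": [0.07, -0.4, 0], "delta_rot": [0, 0, 0]}
  ]
}}

```text
time: 12.95
ee_pos: [0.5517, -0.028, 0.0353]
tcp_rot: [-180.0, -0.0, -169.5]
wrist_force: [0.2, -0.2, -0.9]
opening: 0.0273
grasp_force: 45.4
```

```bash
python3 f.py
```

```text
12.95 pin st mm [32.9  1.6] z 0.0353 F st [ 0.16 -0.2  -0.87] T [-0.004 -0.008  0.016]
```

{"fn": "play_rows", "kwargs": {
  "targets": [
    {"grip": 200, "linear": [0.04, -0.2, 0], "delta_rot": [0, 0, 0]},
    {"grip": 200, "linear": [0.07, -0.4, 0], "delta_rot": [0, 0, 0]},
    {"grip": 200, "linear": [0.11, -0.6, 0], "delta_rot": [0, 0, 0]},
    {"grip": 200, "linear": [0.15, -0.8, 0], "delta_rot": [0, 0, 0]},
    {"grip": 200, "linear": [0.15, -0.8, 0], "delta_rot": [0, 0, 0]}
  ]
}}

```text
time: 13.45
ee_pos: [0.5532, -0.0362, 0.0353]
tcp_rot: [-180.0, -0.0, -169.5]
wrist_force: [0.0, 0.1, -1.2]
opening: 0.0274
grasp_force: 45.4
```

{"fn": "play_rows", "kwargs": {
  "targets": [
    {"grip": 200, "linear": [0.04, -0.2, 0], "delta_rot": [0, 0, 0]},
    {"grip": 200, "linear": [0.07, -0.4, 0], "delta_rot": [0, 0, 0]},
    {"grip": 200, "linear": [0.11, -0.6, 0], "delta_rot": [0, 0, 0]},
    {"grip": 200, "linear": [0.15, -0.8, 0], "delta_rot": [0, 0, 0]},
    {"grip": 200, "linear": [0.15, -0.8, 0], "delta_rot": [0, 0, 0]}
  ]
}}

```text
time: 13.95
ee_pos: [0.5548, -0.0442, 0.0353]
tcp_rot: [-180.0, 0.0, -169.5]
wrist_force: [0.0, 0.5, -2.3]
opening: 0.0276
grasp_force: 45.4
```

```bash
python3 f.py
```

```text
13.95 pin st mm [ 32.9 -14.9] z 0.0353 F st [ 0.11  0.46 -2.35] T [-0.037  0.03  -0.008]
```

{"fn": "play_rows", "kwargs": {
  "targets": [
    {"grip": 200, "linear": [0.02, -0.1, 0], "delta_rot": [0, 0, 0]},
    {"grip": 200, "linear": [0.04, -0.2, 0], "delta_rot": [0, 0, 0]},
    {"grip": 200, "linear": [0.05, -0.3, 0], "delta_rot": [0, 0, 0]},
    {"grip": 200, "linear": [0.07, -0.4, 0], "delta_rot": [0, 0, 0]},
    {"grip": 200, "linear": [0.07, -0.4, 0], "delta_rot": [0, 0, 0]}
  ]
}}

```text
time: 14.45
ee_pos: [0.5554, -0.048, 0.0353]
tcp_rot: [-180.0, 0.0, -169.5]
wrist_force: [-0.0, 0.4, -1.7]
opening: 0.0271
grasp_force: 45.4
```

```bash
python3 f.py
```

```text
14.45 pin st mm [ 32.9 -18.7] z 0.0353 F st [ 0.06  0.4  -1.72] T [0.032 0.037 0.014]
```

{"fn": "play_rows", "kwargs": {
  "targets": [
    {"grip": 200, "linear": [0.04, -0.2, 0], "delta_rot": [0, 0, 0]},
    {"grip": 200, "linear": [0.07, -0.4, 0], "delta_rot": [0, 0, 0]},
    {"grip": 200, "linear": [0.11, -0.6, 0], "delta_rot": [0, 0, 0]},
    {"grip": 200, "linear": [0.15, -0.8, 0], "delta_rot": [0, 0, 0]},
    {"grip": 200, "linear": [0.15, -0.8, 0], "delta_rot": [0, 0, 0]}
  ]
}}

```text
time: 14.95
ee_pos: [0.557, -0.0562, 0.0353]
tcp_rot: [-180.0, 0.0, -169.5]
wrist_force: [0.6, -0.8, -1.4]
opening: 0.0269
grasp_force: 45.4
```

{"fn": "play_rows", "kwargs": {
  "targets": [
    {"grip": 200, "linear": [0.04, -0.2, 0], "delta_rot": [0, 0, 0]},
    {"grip": 200, "linear": [0.07, -0.4, 0], "delta_rot": [0, 0, 0]},
    {"grip": 200, "linear": [0.11, -0.6, 0], "delta_rot": [0, 0, 0]},
    {"grip": 200, "linear": [0.15, -0.8, 0], "delta_rot": [0, 0, 0]},
    {"grip": 200, "linear": [0.15, -0.8, 0], "delta_rot": [0, 0, 0]}
  ]
}}

```text
time: 15.45
ee_pos: [0.5585, -0.0642, 0.0353]
tcp_rot: [-180.0, 0.0, -169.5]
wrist_force: [-1.0, -1.8, -1.3]
opening: 0.0274
grasp_force: 45.4
```

```bash
python3 f.py
```

```text
15.45 pin st mm [ 32.9 -35.2] z 0.0353 F st [-1.35 -1.59 -1.3 ] T [ 0.014  0.058 -0.006]
```

{"fn": "play_rows", "kwargs": {
  "targets": [
    {"grip": 200, "linear": [0.04, -0.2, 0], "delta_rot": [0, 0, 0]},
    {"grip": 200, "linear": [0.07, -0.4, 0], "delta_rot": [0, 0, 0]},
    {"grip": 200, "linear": [0.11, -0.6, 0], "delta_rot": [0, 0, 0]},
    {"grip": 200, "linear": [0.15, -0.8, 0], "delta_rot": [0, 0, 0]},
    {"grip": 200, "linear": [0.15, -0.8, 0], "delta_rot": [0, 0, 0]}
  ]
}}

```text
time: 15.95
ee_pos: [0.5599, -0.0721, 0.0353]
tcp_rot: [-180.0, -0.0, -169.5]
wrist_force: [0.1, 0.6, -1.4]
opening: 0.027
grasp_force: 45.4
```

```bash
python3 f.py
```

```text
15.95 pin st mm [ 32.9 -43.3] z 0.0353 F st [ 0.19  0.59 -1.44] T [ 0.042 -0.009 -0.003]
```

{"fn": "play_rows", "kwargs": {
  "targets": [
    {"grip": 200, "linear": [0.04, -0.2, 0], "delta_rot": [0, 0, 0]},
    {"grip": 200, "linear": [0.07, -0.4, 0], "delta_rot": [0, 0, 0]},
    {"grip": 200, "linear": [0.11, -0.6, 0], "delta_rot": [0, 0, 0]},
    {"grip": 200, "linear": [0.15, -0.8, 0], "delta_rot": [0, 0, 0]},
    {"grip": 200, "linear": [0.15, -0.8, 0], "delta_rot": [0, 0, 0]}
  ]
}}

```text
time: 16.45
ee_pos: [0.5614, -0.0802, 0.0353]
tcp_rot: [-180.0, -0.0, -169.5]
wrist_force: [0.1, 0.1, -1.1]
opening: 0.0275
grasp_force: 45.4
```

```bash
python3 f.py
```

```text
16.45 pin st mm [ 32.9 -51.4] z 0.0353 F st [ 0.08  0.11 -1.06] T [-0.014 -0.045 -0.013]
```

{"fn": "play_rows", "kwargs": {
  "targets": [
    {"grip": 200, "linear": [0.04, -0.2, 0], "delta_rot": [0, 0, 0]},
    {"grip": 200, "linear": [0.07, -0.4, 0], "delta_rot": [0, 0, 0]},
    {"grip": 200, "linear": [0.11, -0.6, 0], "delta_rot": [0, 0, 0]},
    {"grip": 200, "linear": [0.15, -0.8, 0], "delta_rot": [0, 0, 0]},
    {"grip": 200, "linear": [0.15, -0.8, 0], "delta_rot": [0, 0, 0]}
  ]
}}

```text
time: 16.95
ee_pos: [0.5623, -0.086, 0.0349]
tcp_rot: [179.8, -0.0, -169.3]
wrist_force: [-2.0, 11.6, -0.6]
opening: 0.0275
grasp_force: 53.7
```

```bash
python3 f.py
```

```text
16.95 pin st mm [ 32.7 -56.8] z 0.0349 F st [ 0.11 11.78 -0.62] T [2.039 0.45  1.442]
```

Contact: +11.8 N in station y at pin y≈−57, under the 15 N limit. I'll ease off by 3 mm and re-read.

{"fn": "play_rows", "kwargs": {
  "targets": [
    {"grip": 200, "linear": [-0.03, 0.15, 0], "delta_rot": [0, 0, 0]},
    {"grip": 200, "linear": [-0.05, 0.3, 0], "delta_rot": [0, 0, 0]},
    {"grip": 200, "linear": [-0.05, 0.3, 0], "delta_rot": [0, 0, 0]}
  ]
}}

```text
time: 17.25
ee_pos: [0.5619, -0.0839, 0.035]
tcp_rot: [179.9, -0.0, -169.4]
wrist_force: [-1.9, 4.6, -1.4]
opening: 0.0272
grasp_force: 48.2
```

```bash
python3 f.py
```

```text
17.25 pin st mm [ 32.7 -55. ] z 0.035 F st [-0.99  4.87 -1.4 ] T [0.958 0.382 0.703]
```

{"fn": "play_rows", "kwargs": {
  "targets": [
    {"grip": 200, "linear": [-0.06, 0.35, 0], "delta_rot": [0, 0, 0]},
    {"grip": 200, "linear": [-0.06, 0.35, -0.6], "delta_rot": [0, 0, 0]},
    {"grip": 200, "linear": [-0.06, 0.35, -1.2], "delta_rot": [0, 0, 0]},
    {"grip": 200, "linear": [-0.06, 0.35, -1.7], "delta_rot": [0, 0, 0]},
    {"grip": 200, "linear": [-0.06, 0.35, -1.7], "delta_rot": [0, 0, 0]},
    {"grip": 200, "linear": [0.07, -0.4, -1.7], "delta_rot": [0, 0, 0]},
    {"grip": 200, "linear": [0.2, -1.1, -1.7], "delta_rot": [0, 0, 0]},
    {"grip": 200, "linear": [0.35, -1.87, -1.7], "delta_rot": [0, 0, 0]},
    {"grip": 200, "linear": [0.35, -1.87, -1.7], "delta_rot": [0, 0, 0]}
  ]
}}

```text
time: 18.15
ee_pos: [0.5662, -0.1049, 0.0185]
tcp_rot: [-180.0, 0.0, -169.6]
wrist_force: [-0.0, -0.2, -1.3]
opening: 0.0271
grasp_force: 46.0
```

```bash
python3 f.py
```

```text
18.15 pin st mm [ 33.2 -76.7] z 0.0185 F st [-0.07 -0.19 -1.35] T [ 0.009  0.016 -0.036]
```

{"fn": "play_rows", "kwargs": {
  "targets": [
    {"grip": 200, "linear": [0, 0, 0.3], "delta_rot": [0, 0, 0]},
    {"grip": 200, "linear": [0, 0, 0.6], "delta_rot": [0, 0, 0]},
    {"grip": 200, "linear": [0, 0, 0.8], "delta_rot": [0, 0, 0]},
    {"grip": 200, "linear": [0, 0, 0.8], "delta_rot": [0, 0, 0]}
  ]
}}

```text
time: 18.55
ee_pos: [0.5662, -0.1035, 0.0269]
tcp_rot: [-180.0, 0.0, -169.5]
wrist_force: [-0.5, -1.0, -1.7]
opening: 0.0272
grasp_force: 46.0
```

```bash
python3 f.py
```

```text
18.55 pin st mm [ 33.4 -75.1] z 0.0269 F st [-0.65 -0.88 -1.73] T [ 0.009  0.036 -0.053]
```

{"fn": "play_rows", "kwargs": {
  "targets": [
    {"grip": 200, "linear": [0, 0, 0.3], "delta_rot": [0, 0, 0]},
    {"grip": 200, "linear": [0, 0, 0.6], "delta_rot": [0, 0, 0]},
    {"grip": 200, "linear": [0, 0, 0.9], "delta_rot": [0, 0, 0]},
    {"grip": 200, "linear": [0, 0, 0.9], "delta_rot": [0, 0, 0]}
  ]
}}

```text
time: 18.95
ee_pos: [0.5662, -0.1036, 0.0359]
tcp_rot: [-180.0, 0.0, -169.5]
wrist_force: [0.2, -0.3, -1.5]
opening: 0.0274
grasp_force: 46.0
```

```bash
python3 f.py
```

```text
18.95 pin st mm [ 33.4 -75.4] z 0.0359 F st [ 0.11 -0.34 -1.52] T [-0.013  0.001 -0.029]
```

{"fn": "play_rows", "kwargs": {
  "targets": [
    {"grip": 200, "linear": [-0.2, -0.04, 0], "delta_rot": [0, 0, 0]},
    {"grip": 200, "linear": [-0.4, -0.07, 0], "delta_rot": [0, 0, 0]},
    {"grip": 200, "linear": [-0.6, -0.11, 0], "delta_rot": [0, 0, 0]},
    {"grip": 200, "linear": [-0.8, -0.15, 0], "delta_rot": [0, 0, 0]},
    {"grip": 200, "linear": [-1.0, -0.19, 0], "delta_rot": [0, 0, 0]},
    {"grip": 200, "linear": [-1.2, -0.22, 0], "delta_rot": [0, 0, 0]},
    {"grip": 200, "linear": [-1.4, -0.26, 0], "delta_rot": [0, 0, 0]},
    {"grip": 200, "linear": [-1.6, -0.3, 0], "delta_rot": [0, 0, 0]}
  ]
}}

```text
time: 19.75
ee_pos: [0.5505, -0.1065, 0.0355]
tcp_rot: [-180.0, 0.1, -169.5]
wrist_force: [4.2, 0.6, -1.6]
opening: 0.0272
grasp_force: 45.9
```

```bash
python3 f.py
```

```text
19.75 pin st mm [ 17.4 -75.3] z 0.0355 F st [ 4.24 -0.18 -1.57] T [ 0.282 -0.744  0.002]
```

Hooked: 4.2 N of drag along the tray's axis. I'll pull on smoothly at 30 mm/s, stopping well before the stop.

{"fn": "play_rows", "kwargs": {
  "targets": [
    {"grip": 200, "linear": [-0.25, -0.05, 0], "delta_rot": [0, 0, 0]},
    {"grip": 200, "linear": [-0.54, -0.1, 0], "delta_rot": [0, 0, 0]},
    {"grip": 200, "linear": [-0.84, -0.155, 0], "delta_rot": [0, 0, 0]},
    {"grip": 200, "linear": [-1.14, -0.21, 0], "delta_rot": [0, 0, 0]},
    {"grip": 200, "linear": [-1.44, -0.265, 0], "delta_rot": [0, 0, 0]},
    {"grip": 200, "linear": [-1.74, -0.32, 0], "delta_rot": [0, 0, 0]},
    {"grip": 200, "linear": [-2.04, -0.375, 0], "delta_rot": [0, 0, 0]},
    {"grip": 200, "linear": [-2.34, -0.43, 0], "delta_rot": [0, 0, 0]},
    {"grip": 200, "linear": [-2.64, -0.49, 0], "delta_rot": [0, 0, 0]},
    {"grip": 200, "linear": [-2.94, -0.545, 0], "delta_rot": [0, 0, 0]}
  ]
}}

```text
time: 20.75
ee_pos: [0.521, -0.1119, 0.0355]
tcp_rot: [-180.0, 0.1, -169.5]
wrist_force: [4.3, 1.6, -2.3]
opening: 0.0272
grasp_force: 46.0
```

{"fn": "play_rows", "kwargs": {
  "targets": [
    {"grip": 200, "linear": [-0.3, -0.055, 0], "delta_rot": [0, 0, 0]},
    {"grip": 200, "linear": [-0.6, -0.11, 0], "delta_rot": [0, 0, 0]},
    {"grip": 200, "linear": [-0.9, -0.165, 0], "delta_rot": [0, 0, 0]},
    {"grip": 200, "linear": [-1.2, -0.22, 0], "delta_rot": [0, 0, 0]},
    {"grip": 200, "linear": [-1.5, -0.275, 0], "delta_rot": [0, 0, 0]},
    {"grip": 200, "linear": [-1.8, -0.33, 0], "delta_rot": [0, 0, 0]},
    {"grip": 200, "linear": [-2.1, -0.39, 0], "delta_rot": [0, 0, 0]},
    {"grip": 200, "linear": [-2.4, -0.445, 0], "delta_rot": [0, 0, 0]},
    {"grip": 200, "linear": [-2.7, -0.5, 0], "delta_rot": [0, 0, 0]},
    {"grip": 200, "linear": [-2.95, -0.545, 0], "delta_rot": [0, 0, 0]}
  ]
}}

```text
time: 21.75
ee_pos: [0.4915, -0.1174, 0.0355]
tcp_rot: [180.0, 0.1, -169.5]
wrist_force: [5.0, 1.7, -2.1]
opening: 0.0273
grasp_force: 46.0
```

```bash
python3 f.py
```

```text
21.75 pin st mm [-42.6 -75.2] z 0.0355 F st [ 5.19  0.81 -2.08] T [ 0.271 -0.72   0.061]
```

Remaining ≈44 mm. Another 34 mm, decelerating.

{"fn": "play_rows", "kwargs": {
  "targets": [
    {"grip": 200, "linear": [-0.3, -0.055, 0], "delta_rot": [0, 0, 0]},
    {"grip": 200, "linear": [-0.6, -0.11, 0], "delta_rot": [0, 0, 0]},
    {"grip": 200, "linear": [-0.9, -0.165, 0], "delta_rot": [0, 0, 0]},
    {"grip": 200, "linear": [-1.2, -0.22, 0], "delta_rot": [0, 0, 0]},
    {"grip": 200, "linear": [-1.5, -0.275, 0], "delta_rot": [0, 0, 0]},
    {"grip": 200, "linear": [-1.8, -0.33, 0], "delta_rot": [0, 0, 0]},
    {"grip": 200, "linear": [-2.1, -0.39, 0], "delta_rot": [0, 0, 0]},
    {"grip": 200, "linear": [-2.4, -0.445, 0], "delta_rot": [0, 0, 0]},
    {"grip": 200, "linear": [-2.65, -0.49, 0], "delta_rot": [0, 0, 0]},
    {"grip": 200, "linear": [-2.85, -0.53, 0], "delta_rot": [0, 0, 0]}
  ]
}}

```text
time: 22.75
ee_pos: [0.4629, -0.1226, 0.0355]
tcp_rot: [180.0, 0.1, -169.5]
wrist_force: [4.7, 1.2, -3.1]
opening: 0.0273
grasp_force: 46.1
```

{"fn": "play_rows", "kwargs": {
  "targets": [
    {"grip": 200, "linear": [-0.15, -0.03, 0], "delta_rot": [0, 0, 0]},
    {"grip": 200, "linear": [-0.3, -0.055, 0], "delta_rot": [0, 0, 0]},
    {"grip": 200, "linear": [-0.45, -0.085, 0], "delta_rot": [0, 0, 0]},
    {"grip": 200, "linear": [-0.6, -0.11, 0], "delta_rot": [0, 0, 0]}
  ]
}}

```text
time: 23.15
ee_pos: [0.457, -0.1237, 0.0355]
tcp_rot: [180.0, 0.1, -169.5]
wrist_force: [4.4, 1.4, -3.3]
opening: 0.0272
grasp_force: 46.1
```

```bash
python3 f.py
```

```text
23.15 pin st mm [-77.6 -75.2] z 0.0355 F st [ 4.55  0.57 -3.3 ] T [ 0.293 -0.678  0.104]
```

{"fn": "play_rows", "kwargs": {
  "targets": [
    {"grip": 200, "linear": [-0.1, -0.02, 0], "delta_rot": [0, 0, 0]},
    {"grip": 200, "linear": [-0.2, -0.04, 0], "delta_rot": [0, 0, 0]},
    {"grip": 200, "linear": [-0.3, -0.055, 0], "delta_rot": [0, 0, 0]},
    {"grip": 200, "linear": [-0.4, -0.075, 0], "delta_rot": [0, 0, 0]},
    {"grip": 200, "linear": [-0.5, -0.09, 0], "delta_rot": [0, 0, 0]}
  ]
}}

```text
time: 23.65
ee_pos: [0.452, -0.1247, 0.0355]
tcp_rot: [180.0, 0.1, -169.5]
wrist_force: [5.1, 2.0, -2.6]
opening: 0.0271
grasp_force: 46.0
```

{"fn": "play_rows", "kwargs": {
  "targets": [
    {"grip": 200, "linear": [-0.05, -0.01, 0], "delta_rot": [0, 0, 0]},
    {"grip": 200, "linear": [-0.1, -0.02, 0], "delta_rot": [0, 0, 0]},
    {"grip": 200, "linear": [-0.15, -0.03, 0], "delta_rot": [0, 0, 0]}
  ]
}}

```text
time: 23.95
ee_pos: [0.4505, -0.1249, 0.0355]
tcp_rot: [180.0, 0.1, -169.5]
wrist_force: [4.9, 2.4, -2.9]
opening: 0.0273
grasp_force: 46.1
```

```bash
python3 f.py
```

```text
23.95 pin st mm [-84.3 -75.2] z 0.0355 F st [ 5.26  1.43 -2.85] T [ 0.341 -0.718  0.143]
```

{"fn": "play_rows", "kwargs": {
  "targets": [
    {"grip": 200, "linear": [-0.05, -0.01, 0], "delta_rot": [0, 0, 0]},
    {"grip": 200, "linear": [-0.1, -0.02, 0], "delta_rot": [0, 0, 0]},
    {"grip": 200, "linear": [-0.15, -0.03, 0], "delta_rot": [0, 0, 0]}
  ]
}}

```text
time: 24.25
ee_pos: [0.449, -0.1252, 0.0355]
tcp_rot: [180.0, 0.1, -169.5]
wrist_force: [5.4, 1.5, -2.4]
opening: 0.0272
grasp_force: 46.1
```

```bash
python3 f.py
```

```text
24.25 pin st mm [-85.8 -75.2] z 0.0355 F st [ 5.6   0.51 -2.4 ] T [ 0.347 -0.716  0.139]
```

{"fn": "play_rows", "kwargs": {
  "targets": [
    {"grip": 200, "linear": [-0.05, -0.01, 0], "delta_rot": [0, 0, 0]},
    {"grip": 200, "linear": [-0.1, -0.02, 0], "delta_rot": [0, 0, 0]},
    {"grip": 200, "linear": [-0.15, -0.03, 0], "delta_rot": [0, 0, 0]}
  ]
}}

```text
time: 24.55
ee_pos: [0.4474, -0.1255, 0.0355]
tcp_rot: [180.0, 0.1, -169.5]
wrist_force: [4.6, 2.3, -2.2]
opening: 0.0273
grasp_force: 46.1
```

```bash
python3 f.py
```

```text
24.55 pin st mm [-87.4 -75.2] z 0.0355 F st [ 4.91  1.45 -2.22] T [ 0.377 -0.735  0.148]
```

{"fn": "play_rows", "kwargs": {
  "targets": [
    {"grip": 200, "linear": [-0.05, -0.01, 0], "delta_rot": [0, 0, 0]},
    {"grip": 200, "linear": [-0.1, -0.02, 0], "delta_rot": [0, 0, 0]},
    {"grip": 200, "linear": [-0.15, -0.03, 0], "delta_rot": [0, 0, 0]}
  ]
}}

```text
time: 24.85
ee_pos: [0.4465, -0.1258, 0.0356]
tcp_rot: [180.0, 0.1, -169.5]
wrist_force: [8.5, 2.3, -3.2]
opening: 0.0273
grasp_force: 46.1
```

```bash
python3 f.py
```

```text
24.85 pin st mm [-88.3 -75.3] z 0.0356 F st [ 8.76  0.76 -3.23] T [ 0.539 -1.317  0.195]
```

{"fn": "play_rows", "kwargs": {
  "targets": [
    {"grip": 200, "linear": [-0.04, -0.01, 0], "delta_rot": [0, 0, 0]},
    {"grip": 200, "linear": [-0.04, -0.01, 0], "delta_rot": [0, 0, 0]}
  ]
}}

```text
time: 25.05
ee_pos: [0.4464, -0.1258, 0.0358]
tcp_rot: [180.0, 0.2, -169.5]
wrist_force: [8.9, 3.1, -3.0]
opening: 0.0273
grasp_force: 46.1
```

```bash
python3 f.py
```

```text
25.05 pin st mm [-88.4 -75.3] z 0.0358 F st [ 9.31  1.39 -3.04] T [ 0.544 -1.427  0.172]
```

At the stop: the force rose to 9 N with no more motion. Unhook by moving 9.5 mm inward within the loop, then straight down.

{"fn": "play_rows", "kwargs": {
  "targets": [
    {"grip": 200, "linear": [0.2, 0.04, 0], "delta_rot": [0, 0, 0]},
    {"grip": 200, "linear": [0.45, 0.08, 0], "delta_rot": [0, 0, 0]},
    {"grip": 200, "linear": [0.7, 0.13, 0], "delta_rot": [0, 0, 0]},
    {"grip": 200, "linear": [0.98, 0.18, 0], "delta_rot": [0, 0, 0]},
    {"grip": 200, "linear": [0.98, 0.18, 0], "delta_rot": [0, 0, 0]}
  ]
}}

```text
time: 25.55
ee_pos: [0.4551, -0.1243, 0.0352]
tcp_rot: [180.0, -0.0, -169.5]
wrist_force: [0.3, 0.1, -1.4]
opening: 0.0274
grasp_force: 46.0
```

```bash
python3 f.py
```

```text
25.55 pin st mm [-79.6 -75.4] z 0.0352 F st [ 0.28  0.05 -1.4 ] T [-0.043  0.019  0.005]
```

{"fn": "play_rows", "kwargs": {
  "targets": [
    {"grip": 200, "linear": [0, 0, -0.4], "delta_rot": [0, 0, 0]},
    {"grip": 200, "linear": [0, 0, -0.8], "delta_rot": [0, 0, 0]},
    {"grip": 200, "linear": [0, 0, -1.2], "delta_rot": [0, 0, 0]},
    {"grip": 200, "linear": [0, 0, -1.6], "delta_rot": [0, 0, 0]},
    {"grip": 200, "linear": [0, 0, -2.0], "delta_rot": [0, 0, 0]},
    {"grip": 200, "linear": [0, 0, -2.0], "delta_rot": [0, 0, 0]}
  ]
}}

```text
time: 26.15
ee_pos: [0.4545, -0.1242, 0.0146]
tcp_rot: [180.0, -0.1, -169.5]
wrist_force: [-0.6, 0.2, -2.5]
opening: 0.0272
grasp_force: 46.0
```

```bash
python3 f.py
```

```text
26.15 pin st mm [-80.2 -75.2] z 0.0146 F st [-0.57  0.32 -2.53] T [-0.047 -0.004 -0.02 ]
```

{"fn": "play_rows", "kwargs": {
  "targets": [
    {"grip": 200, "linear": [-0.2, -0.04, 0], "delta_rot": [0, 0, 0]},
    {"grip": 200, "linear": [-0.5, -0.09, 0], "delta_rot": [0, 0, 0]},
    {"grip": 200, "linear": [-0.9, -0.17, 0], "delta_rot": [0, 0, 0]},
    {"grip": 200, "linear": [-1.3, -0.24, 0], "delta_rot": [0, 0, 0]},
    {"grip": 200, "linear": [-1.7, -0.31, 0], "delta_rot": [0, 0, 0]}
  ]
}}

```text
time: 26.65
ee_pos: [0.4375, -0.1275, 0.0154]
tcp_rot: [-180.0, 0.0, -169.5]
wrist_force: [0.2, 0.1, -1.6]
opening: 0.0271
grasp_force: 46.0
```

```bash
cat > g.py <<'E'
from h import *
p=bot.camera("scene"); save(p,"out.png",(130,120,410,330),2.8)
E
python3 f.py; python3 g.py
```

```text
26.65 pin st mm [-97.5 -75.4] z 0.0154 F st [ 0.22  0.01 -1.62] T [-0.056 -0.047 -0.004]
```

View pics/out.png

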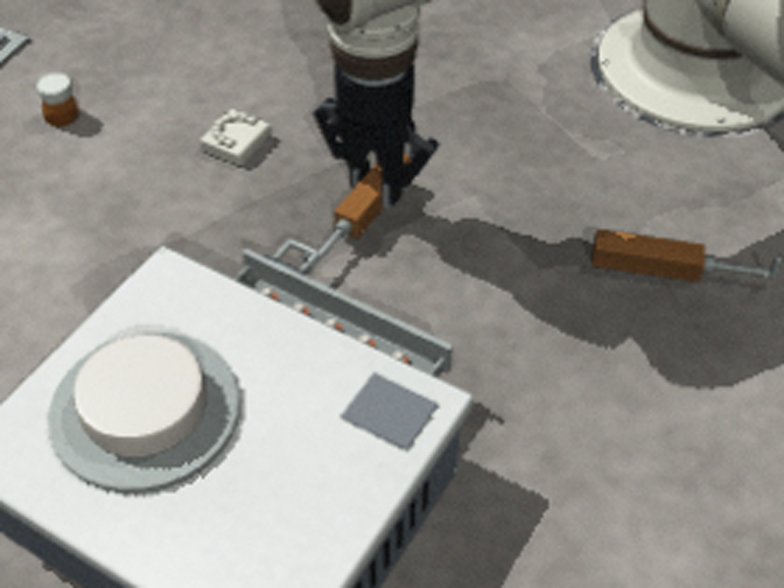

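The tray is out with its crowns in view (~(340,325)), and the eye is at (290,250). The pin is free below it, with no force reading. Withdraw 70 mm more and lay the rod down.

{"fn": "play_rows", "kwargs": {
  "targets": [
    {"grip": 200, "linear": [-0.8, -0.15, 0], "delta_rot": [0, 0, 0]},
    {"grip": 200, "linear": [-1.6, -0.3, 0], "delta_rot": [0, 0, 0]},
    {"grip": 200, "linear": [-2.6, -0.48, 0], "delta_rot": [0, 0, 0]},
    {"grip": 200, "linear": [-3.6, -0.67, 0], "delta_rot": [0, 0, 0]},
    {"grip": 200, "linear": [-4.6, -0.85, 0], "delta_rot": [0, 0, 0]},
    {"grip": 200, "linear": [-5.6, -1.04, 0], "delta_rot": [0, 0, 0]},
    {"grip": 200, "linear": [-6.4, -1.18, 0], "delta_rot": [0, 0, 0]},
    {"grip": 200, "linear": [-7, -1.3, 0], "delta_rot": [0, 0, 0]},
    {"grip": 200, "linear": [-7, -1.3, -0.5], "delta_rot": [0, 0, 0]},
    {"grip": 200, "linear": [-7, -1.3, -0.9], "delta_rot": [0, 0, 0]}
  ]
}}

```text
time: 27.7
ee_pos: [0.368, -0.1405, 0.0059]
tcp_rot: [-180.0, 0.0, -169.5]
wrist_force: [0.1, 0.3, -1.2]
opening: 0.0275
grasp_force: 46.0
```

{"fn": "play_rows", "kwargs": {
  "targets": [
    {"grip": 200, "linear": [0, 0, -0.1], "delta_rot": [0, 0, 0]},
    {"grip": 200, "linear": [0, 0, -0.2], "delta_rot": [0, 0, 0]},
    {"grip": 200, "linear": [0, 0, -0.2], "delta_rot": [0, 0, 0]}
  ]
}}

```text
time: 28.0
ee_pos: [0.368, -0.1403, 0.0042]
tcp_rot: [180.0, -0.0, -169.5]
wrist_force: [0.0, -0.3, -1.0]
opening: 0.0273
grasp_force: 46.0
```

```bash
python3 f.py
```

```text
28.0 pin st mm [-168.1  -75.3] z 0.0042 F st [-0.02 -0.34 -0.96] T [-0.002  0.019 -0.046]
```

{"fn": "play_rows", "kwargs": {
  "targets": [
    {"grip": 200, "linear": [0, 0, -0.04], "delta_rot": [0, 0, 0]},
    {"grip": 200, "linear": [0, 0, -0.08], "delta_rot": [0, 0, 0]},
    {"grip": 200, "linear": [0, 0, -0.08], "delta_rot": [0, 0, 0]}
  ]
}}

```text
time: 28.3
ee_pos: [0.3681, -0.1404, 0.0039]
tcp_rot: [-180.0, 0.0, -169.5]
wrist_force: [-1.9, 1.7, 4.2]
opening: 0.0272
grasp_force: 46.8
```

Resting on the bench. Release, then rise.

{"fn": "play_rows", "kwargs": {
  "targets": [
    {"grip": 150, "linear": [0, 0, 0], "delta_rot": [0, 0, 0]},
    {"grip": 120, "linear": [0, 0, 0], "delta_rot": [0, 0, 0]},
    {"grip": 80, "linear": [0, 0, 0], "delta_rot": [0, 0, 0]},
    {"grip": 40, "linear": [0, 0, 0], "delta_rot": [0, 0, 0]},
    {"grip": 40, "linear": [0, 0, 0], "delta_rot": [0, 0, 0]},
    {"grip": 40, "linear": [0, 0, 0], "delta_rot": [0, 0, 0]},
    {"grip": 40, "linear": [0, 0, 0], "delta_rot": [0, 0, 0]}
  ],
  "force": 20
}}

```text
time: 29.0
ee_pos: [0.3679, -0.1404, 0.0035]
tcp_rot: [180.0, -0.0, -169.5]
wrist_force: [0.1, 0.4, -0.1]
opening: 0.0719
grasp_force: 0.0
```

{"fn": "play_rows", "kwargs": {
  "targets": [
    {"grip": 40, "linear": [0, 0, 0.5], "delta_rot": [0, 0, 0]},
    {"grip": 40, "linear": [0, 0, 2], "delta_rot": [0, 0, 0]},
    {"grip": 40, "linear": [0, 0, 5], "delta_rot": [0, 0, 0]},
    {"grip": 40, "linear": [0, 0, 9], "delta_rot": [0, 0, 0]},
    {"grip": 40, "linear": [0, 0, 13], "delta_rot": [0, 0, 0]},
    {"grip": 40, "linear": [0, 0, 17], "delta_rot": [0, 0, 0]},
    {"grip": 40, "linear": [0, 0, 20], "delta_rot": [0, 0, 0]},
    {"grip": 40, "linear": [0, 0, 22], "delta_rot": [0, 0, 0]},
    {"grip": 40, "linear": [0, 0, 22], "delta_rot": [0, 0, 0]}
  ]
}}

```text
time: 29.9
ee_pos: [0.3688, -0.1407, 0.2266]
tcp_rot: [-179.9, 0.2, -169.5]
wrist_force: [-1.0, 0.8, -0.4]
opening: 0.0721
grasp_force: 0.0
```

```bash
sed -i 's/out.png/fin.png/' g.py; python3 g.py; python3 f.py
```

```text
29.95 pin st mm [-167.8  -75.7] z 0.2248 F st [-0.59  0.48 -0.67] T [0.043 0.004 0.003]
```

View pics/fin.png

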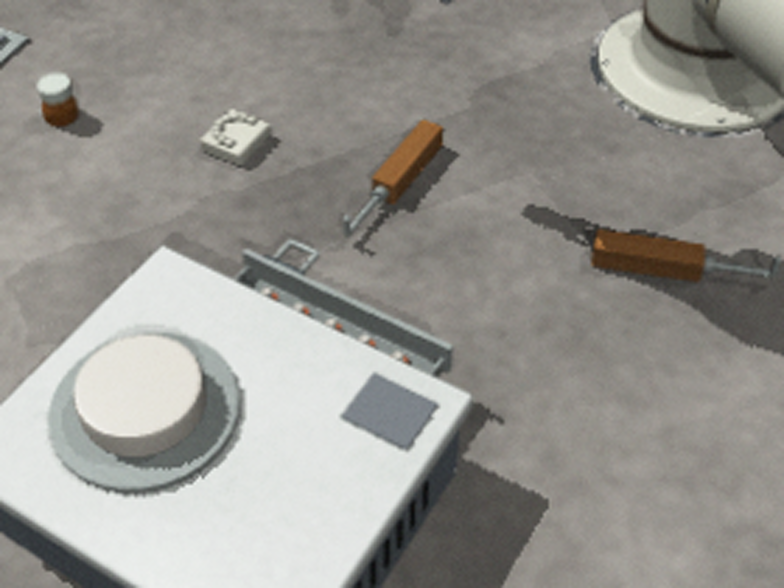

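The rod lies flat at (410,165), its hook at (348,222), clear of the eye at (293,252). The tray is still out and the bystanders have not moved.

```bash
python3 -c "
from workcell import bot
print(bot.job_done())"
```

```text
the job is handed in; nothing more can be done
None
```

The tray is out at its stop, the rod lies unhooked on the bench clear of the station and tray, nothing else was moved, and the job was handed in at about 30 s; contact forces on the eye stayed under 12 N.

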